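# Press the blue probe thermometer home in its tool case

### The job

Pick up the blue probe thermometer and, with its screen up, press it firmly into the empty long cutout of the tool case until it is fully home and sits level on the bottom, then let go of it. Leave the red thermometer where it is.

Things in the scene. Friction and masses are not known exactly. Their poses are not given: they have to be found in the camera images.
- blue_thermometer: Blue probe thermometer to put away: a bar 34 mm wide (its x), 120 mm long (its y), 38 mm tall (its z), about 0.1 kg, loose on the worktop, grey screen and white buttons up (+z). Grip it across the 34 mm width at mid-length. Its long lower edges are rounded. Origin: centre of its underside. It fits the cutout either way round.
- cutout (a point): Floor centre of the long cutout (54 mm in x, 140 mm in y, 20 mm deep) in the grey insert of the fixed open case. Its floor is 8 mm, the insert top 28 mm above the worktop. Sprung grey rolls on its long sides (29 mm gap) stop the laid-in thermometer 11 mm above the floor; 8 N centred (20 N if 7 mm off) presses it past. Steel parts up to 22 mm tall stand on the insert 65 to 145 mm away on the +x side.
- red_thermometer: A red thermometer of the same shape and size, loose on the worktop with its screen up; to be left alone. Origin: centre of its underside, axes as for the blue one.

How it is judged:
By the outcome, as a careful person would: the job done as asked, in the order asked, and still so for the second after the job is handed in, with the robot touching nothing.
It also fails if it takes over 40 s, if anything falls off the work surface, if the arm or the gripper's body presses on something with over 40 N, if the wrist force passes 120 N, or if a joint passes its speed limit or range.

### The arm

A 6-joint arm with a two-finger parallel gripper is mounted at the origin on the work surface. World frame = base frame: x ahead of the robot, y to its left, z up, the work surface at z = 0. Lengths are in m, angles in rad, forces in N, time in s.
With the tool pointing down it reaches from about 0.35 to 0.85 m from the base axis. Payload 8.1 kg.
Tool frame: the origin (TCP) lies on the centre line of the jaws, within the pads' length; the fingertips stand 14 mm ahead of it and the grasp point (between the pads) lies 5 mm behind it; z points along the fingers, y is the direction in which the jaws open and shut (so a half turn about z gives the same grasp; the last joint's range is limited). The gripper opens to 93 mm and grips with 3 to 60 N. Pads are 15 mm wide; open, the fingers measure 128 mm over their backs; the gripper's body (75 mm by 188 mm) begins 65 mm behind the grasp point.
Start: joints at [-1.277, 0.13, 1.488, -0, 1.523, -0.085], TCP at [0.222, -0.557, 0.233] pointing down, gripper open.
Joint ranges: [-2.96, 2.96], [-0.89, 2.26], [0.02, 2.5], [-1.34, 4.48], [0, 2.73], [-2.66, 2.66]. Speed limits (rad/s): [2.39, 2.39, 2.79, 3.14, 3.14, 3.14].

### API

Orientations are given as a rotation vector (axis times angle).
In Python, from plant import robot gives the robot as it stands.
- The arm moves only by the tool jog_arm, never from a script. Its argument "steps" is a list of rows, each a list of 7 numbers: the closure, from 0 (fully open) to 1 (shut), then the shift along the tool's x, y, z in m, then the turn, a rotation vector about the tool's x, y, z in rad. In form: [[jaw, tx, ty, tz, rx, ry, rz], ...]. A call has 1 to 5 rows; each row is the pose to reach, as a shift and turn from the pose measured when the call began, along the tool's axes at that moment; what a row does not reach only later rows make up. A row lasts 1/8 s, in which the tool goes at most 62.5 mm and 10.7 degrees, less where a joint would pass 70% of its speed; a pose out of reach is approached as far as the arm can. A call with a gripper value outside its range is refused whole. The fingers move at their own pace and stop on an object; "force" is the grip in N (left out, the last holds). Time passes only in rows, so rows that repeat a pose let the fingers close. It gives the time, the measured TCP pose, the force and the opening at its end, in the units of the state.
- robot.read_state(): the state, without advancing time (a new reading comes with each control period).
- robot.read_camera(name): name is "scene" or "top"; returns a dict with "image" (400x640x3 uint8, red, green, blue), "mtx" (3x3 intrinsics, pixels), "D" ([k1, k2, p1, p2, k3] as OpenCV has them; the pictures are not rectified), "extrinsics" (4x4, takes a point from camera to world coordinates). Camera axes: x right, y down, z forward; pixel columns grow to the right and rows downward; lengths in m; the calibration is good to about 2 mm. A picture is of the moment at which its call begins. There is no depth.
- robot.close_job(): hands the job in, once; it reports no verdict.
The state is a dict: "t": time; "q": joint angles; "dq": joint speeds; "joint_torque": joint torques, N m; "tool_pos": TCP position; "orientation": TCP orientation; "force": force on the tool from outside, world axes, zero at the start; "wrist_torque": the same for the moment, N m; "opening": finger opening in m.
Only numpy, scipy, OpenCV 4.12 (cv2) and the standard library are available. Lean on these libraries where they do the work, as an engineer would, in place of code of your own. Each camera call takes 0.05 s, during which the arm holds its last target.

## Working session

There is one attempt and no reset: what is moved stays moved. The work goes in short steps, Python scripts to look and compute and a tool call to move; the robot and the scene stay as the last step left them, time stands still between calls to the robot, and variables do not carry over. Pictures are saved under pics/ and viewed, and the job is handed in when it is done.

Besides the shell and the picture viewer there is one more tool, called after "Call:" as a command line: name --pt "numbers of a row" for each row, then --argument value for the rest. jog_arm: Moves the arm, as the interface text tells. Its arguments: {"type":"object","properties":{"steps":{"type":"array"},"force":{"type":"number"}},"required":["steps"]}

```bash
mkdir -p pics; ls; python3 - <<'E'
from plant import robot
import cv2,pickle
for n in("scene","top"):
    c=robot.read_camera(n); pickle.dump(c,open(f"pics/{n}0.pkl","wb"))
    cv2.imwrite(f"pics/{n}0.png",c["image"][:,:,::-1])
    print(n,c["mtx"],c["D"],c["extrinsics"])
print(robot.read_state())
E
```

```text
pics
scene [[404.64029308   0.         319.97147464]
 [  0.         404.64029308 204.69664429]
 [  0.           0.           1.        ]] [-0.04979047  0.          0.          0.          0.        ] [[-0.18920154  0.77116482 -0.60787137  1.05236497]
 [ 0.98186288  0.15624911 -0.10738482  0.0352239 ]
 [ 0.01216796 -0.61716371 -0.78674068  0.71194146]
 [ 0.          0.          0.          1.        ]]
top [[437.18249048   0.         325.49625789]
 [  0.         437.18249048 197.61171823]
 [  0.           0.           1.        ]] [-0.07324968  0.          0.          0.          0.        ] [[ 0.02283073 -0.98357521  0.17904906  0.39596651]
 [-0.99939306 -0.02716725 -0.02180499 -0.04012665]
 [ 0.02631112 -0.17844256 -0.98359848  0.84029033]
 [ 0.          0.          0.          1.        ]]
{'t': 0.1, 'q': array([-1.27739599e+00,  1.31091368e-01,  1.48916079e+00,  1.34848625e-05,
        1.52303698e+00, -8.53726743e-02]), 'dq': array([ 0.00106318, -0.00144894, -0.00207016,  0.00075779, -0.00134792,
       -0.00049003]), 'joint_torque': array([ 2.09998805e-03, -5.61339605e+01, -4.93097377e+01,  7.71413161e-02,
        2.91301747e-02, -5.71913392e-05]), 'tool_pos': array([ 0.22176376, -0.55697457,  0.23169419]), 'orientation': array([-3.08376236e+00, -5.91106012e-01,  2.55501119e-04]), 'force': array([-0.75634751, -0.46255693,  0.32519765]), 'wrist_torque': array([0.05028616, 0.00592161, 0.04144082]), 'opening': 0.09283212923298836}
```

View pics/scene0.png

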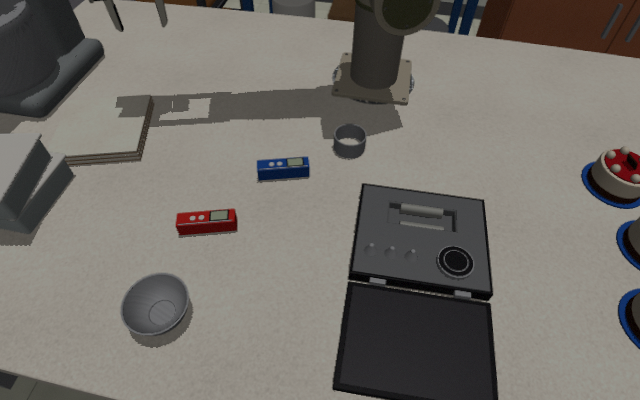

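View pics/top0.png

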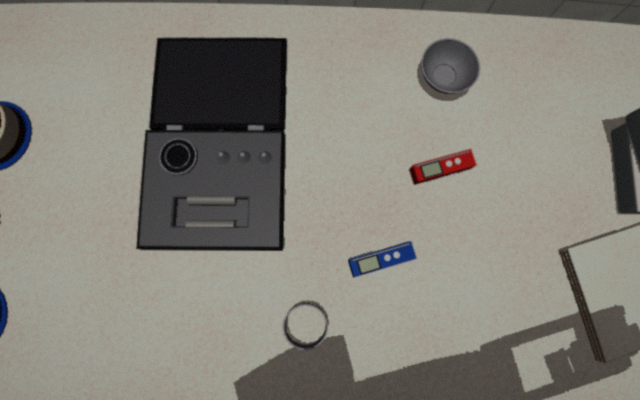

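The scene picture shows the blue thermometer at about (283,168), the red at (207,220) and the cutout at about (422,218). In the top picture they are at (382,259), (443,167) and (211,212). I'll enlarge both to read them more closely.

```bash
python3 - <<'E'
import cv2
t=cv2.imread("pics/top0.png");s=cv2.imread("pics/scene0.png")
def c(im,x,y,w,h,k,n): cv2.imwrite(n,cv2.resize(im[y:y+h,x:x+w],None,fx=k,fy=k,interpolation=cv2.INTER_CUBIC))
c(t,340,230,90,60,8,"pics/tb.png"); c(t,160,185,100,50,8,"pics/tc.png")
c(s,250,145,70,45,10,"pics/sb.png"); c(s,380,190,90,55,8,"pics/sc.png")
E
```

```text
(no output)
```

View pics/tb.png

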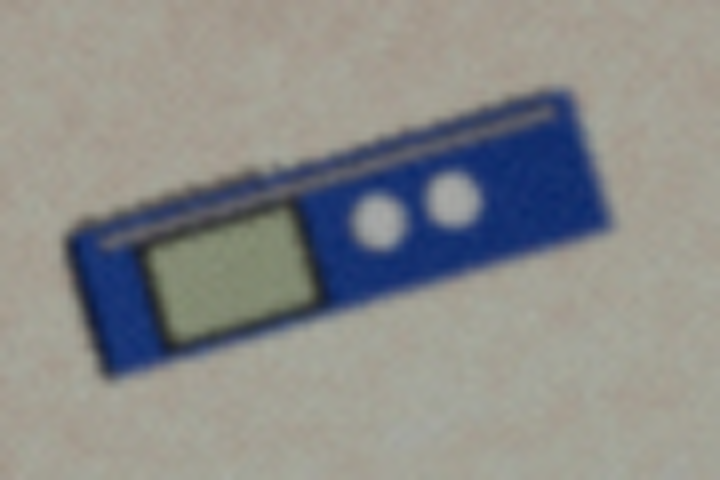

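View pics/tc.png

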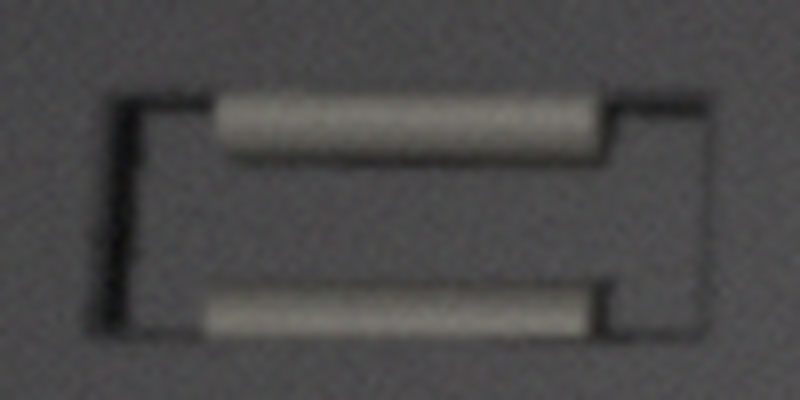

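View pics/sb.png

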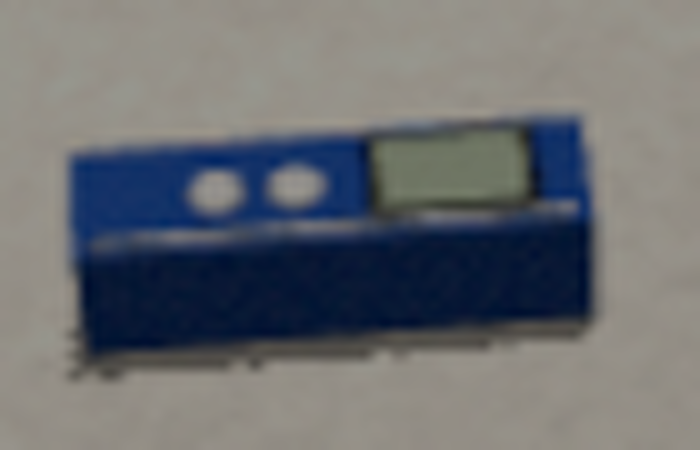

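View pics/sc.png

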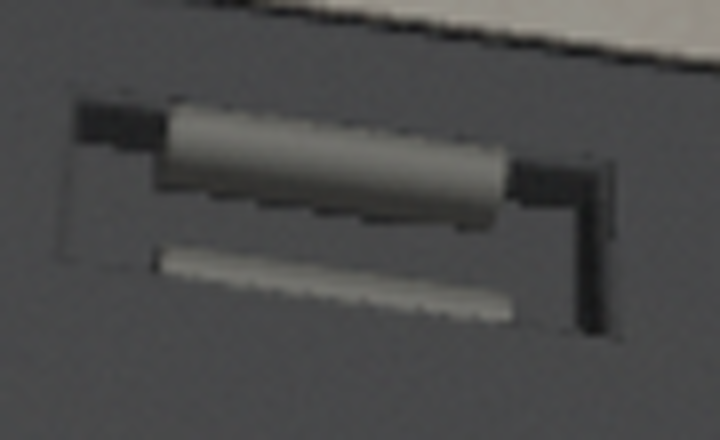

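```bash
cat > h.py <<'E'
import numpy as np,cv2,pickle
def bp(c,px,z):
    p=cv2.undistortPoints(np.array(px,float).reshape(-1,1,2),c["mtx"],c["D"]).reshape(-1,2)
    E=c["extrinsics"]; d=np.c_[p,np.ones(len(p))]@E[:3,:3].T; o=E[:3,3]
    return o+d*((z-o[2])/d[:,2])[:,None]
def crop(px,x,y,k): return (np.array(px,float)+.5)/k-.5+[x,y]
def proj(c,P):
    E=np.linalg.inv(c["extrinsics"]); return cv2.projectPoints(np.array(P,float),cv2.Rodrigues(E[:3,:3])[0],E[:3,3],c["mtx"],c["D"])[0].reshape(-1,2)
def rep(n,W):
    print(n,"ctr",W.mean(0).round(4),"sides",[round(float(np.linalg.norm(W[i]-W[(i+1)%4])*1e3),1) for i in range(4)],
     "ang", [round(float(np.degrees(np.arctan2(*(W[(i+1)%4]-W[i])[[1,0]]))),1) for i in range(4)])
E
python3 - <<'E'
from h import *
T=pickle.load(open("pics/top0.pkl","rb"));S=pickle.load(open("pics/scene0.pkl","rb"))
rep("bT",bp(T,crop([(88,240),(560,105),(610,228),(108,377)],340,230,8),.038))
rep("bS",bp(S,crop([(70,157),(580,120),(588,212),(80,250)],250,145,10),.038))
rep("cT",bp(T,crop([(118,100),(710,100),(705,337),(98,335)],160,185,8),.028))
rep("cS",bp(S,crop([(78,98),(612,160),(618,338),(60,262)],380,190,8),.028))
E
```

```text
bT ctr [ 0.4304 -0.1648  0.038 ] sides [113.8, 30.2, 120.8, 31.2] ang [-73.0, -157.9, 107.4, 9.2]
bS ctr [ 0.4288 -0.1642  0.038 ] sides [118.6, 29.6, 115.8, 29.8] ang [107.3, 15.5, -72.6, -159.1]
cT ctr [0.511 0.157 0.028] sides [140.1, 56.1, 142.0, 55.8] ang [-88.4, -178.1, 91.4, -0.1]
cS ctr [0.5112 0.1598 0.028 ] sides [143.8, 58.8, 144.3, 55.7] ang [93.0, 0.6, -88.3, -180.0]
```

```bash
python3 - <<'E'
from h import *
T=pickle.load(open("pics/top0.pkl","rb"));S=pickle.load(open("pics/scene0.pkl","rb"))
rep("bT",bp(T,crop([(80,228),(572,90),(612,226),(112,374)],340,230,8),.038))
rep("bS",bp(S,crop([(70,157),(580,118),(588,224),(80,262)],250,145,10),.038))
# model overlay
for nm,xy,yaw,hh,wl,z0 in (("b",(.4315,-.1645),-73+90,.038,(.034,.12),0),("c",(.511,.158),1.5,.028,(.054,.14),.008)):
    y=np.radians(yaw);R=np.array([[np.cos(y),-np.sin(y)],[np.sin(y),np.cos(y)]])
    for cn,c in(("top",T),("scene",S)):
        im=cv2.resize(c["image"][:,:,::-1],None,fx=8,fy=8,interpolation=cv2.INTER_CUBIC)
        for z,col in((hh,(0,255,255)),(z0,(0,255,0))):
            P=np.array([[a*wl[0]/2,b*wl[1]/2] for a,b in((1,1),(1,-1),(-1,-1),(-1,1))])@R.T+xy
            q=proj(c,np.c_[P,[z]*4]); cv2.polylines(im,[((q+.5)*8).astype(int)],True,col,1)
        m=q.mean(0)*8; x,yy=int(m[0]-380),int(m[1]-290)
        cv2.imwrite(f"pics/o{nm}{cn}.png",im[yy:yy+560,x:x+760])
E
```

```text
bT ctr [ 0.4322 -0.1654  0.038 ] sides [118.6, 32.3, 120.3, 33.7] ang [-73.3, -163.8, 107.3, 13.3]
bS ctr [ 0.4305 -0.1638  0.038 ] sides [118.6, 34.1, 115.5, 33.5] ang [107.6, 15.1, -72.6, -159.6]
```

View pics/obtop.png

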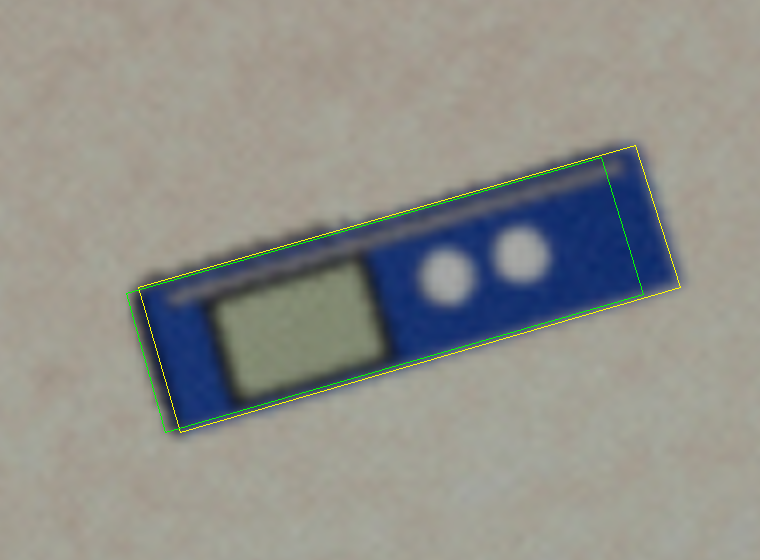

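View pics/obscene.png

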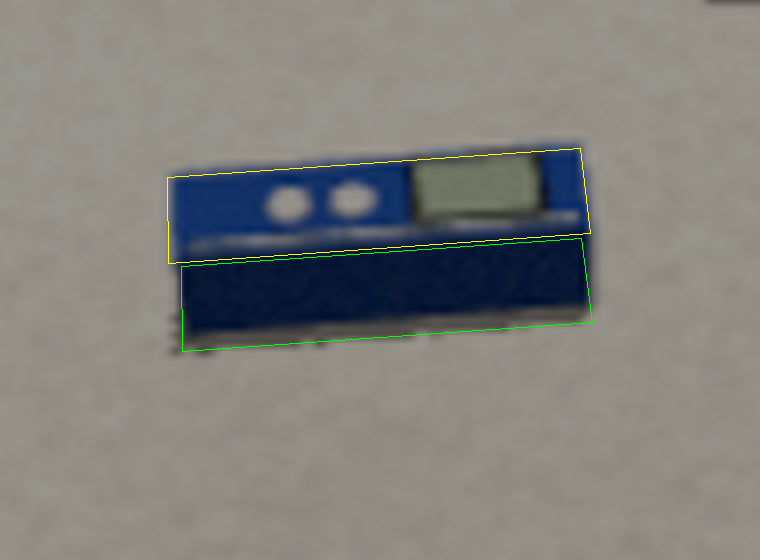

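View pics/octop.png

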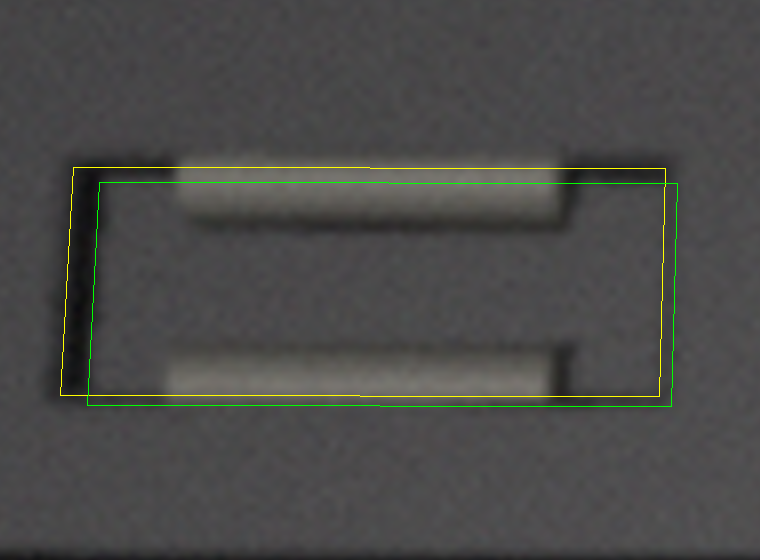

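View pics/ocscene.png

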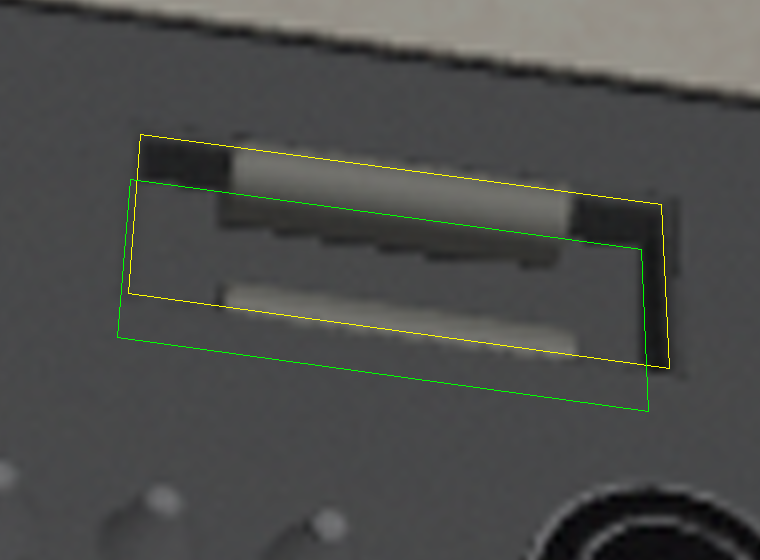

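```bash
cat >> h.py <<'E'
from scipy.spatial.transform import Rotation as Rn
def go(st,xyz,yaw):
    """yaw deg = world direction of tool y (mod 180); tool down. prints shift in tool axes & rotvec"""
    R=Rn.from_rotvec(st["orientation"]); c=[]
    for k in(0,180):
        a=np.radians(yaw+k); y=np.array([np.cos(a),np.sin(a),0]); z=np.array([0,0,-1.]); x=np.cross(y,z)
        c.append((R.inv()*Rn.from_matrix(np.c_[x,y,z])).as_rotvec())
    c=min(c,key=np.linalg.norm)
    print("shift",R.inv().apply(np.array(xyz)-st["tool_pos"]).round(4),"rot",c.round(4))
def show(st):
    R=Rn.from_rotvec(st["orientation"]).as_matrix()
    print("t",st["t"],"p",st["tool_pos"].round(4),"y-yaw",np.degrees(np.arctan2(R[1,1],R[0,1])).round(2),"z",R[:,2].round(4),"q",st["q"].round(3),"F",st["force"].round(2),"open",round(st["opening"],4))
E
python3 - <<'E'
from h import *
from plant import robot
st=robot.read_state();show(st)
print(Rn.from_rotvec(st["orientation"]).as_matrix().round(3))
go(st,[.4312,-.1645,.12],17)
E
```

```text
t 0.1 p [ 0.2218 -0.557   0.2317] y-yaw -68.3 z [-5.0e-04  1.6e-03 -1.0e+00] q [-1.277  0.131  1.489  0.     1.523 -0.085] F [-0.76 -0.46  0.33] open 0.0928
[[ 0.929  0.37  -0.   ]
 [ 0.37  -0.929  0.002]
 [ 0.    -0.002 -1.   ]]
shift [ 0.3397 -0.287   0.1122] rot [-1.2000e-03 -1.4000e-03 -1.4887e+00]
```

Call:
jog_arm --pt "0 0.34 -0.287 0.112 0 0 -1.489" --pt "0 0.34 -0.287 0.112 0 0 -1.489" --pt "0 0.34 -0.287 0.112 0 0 -1.489" --pt "0 0.34 -0.287 0.112 0 0 -1.489" --pt "0 0.34 -0.287 0.112 0 0 -1.489"

```text
t: 0.72
tool_pos: [0.3649, -0.2882, 0.1554]
orientation: [-2.479, -1.928, -0.001]
force: [0.8, -0.6, 0.2]
opening: 0.0927
```

```bash
python3 - <<'E'
from h import *
from plant import robot
st=robot.read_state();show(st)
go(st,[.4312,-.1645,.12],17)
E
```

```text
t 0.725 p [ 0.3649 -0.2882  0.1554] y-yaw -14.25 z [ 0.      0.0013 -1.    ] q [-7.800e-01 -1.920e-01  1.946e+00  1.000e-03  1.388e+00 -5.310e-01] F [ 0.79 -0.63  0.23] open 0.0927
shift [0.1362 0.0339 0.0356] rot [ 0.     -0.0013 -0.5455]
```

Call:
jog_arm --pt "0 0.136 0.034 0.036 0 0 -0.545" --pt "0 0.136 0.034 0.036 0 0 -0.545" --pt "0 0.136 0.034 0.036 0 0 -0.545" --pt "0 0.136 0.034 0.036 0 0 -0.545" --pt "0 0.136 0.034 0.036 0 0 -0.545"

```text
t: 1.35
tool_pos: [0.4311, -0.1652, 0.1197]
orientation: [-1.873, -2.521, -0.001]
force: [0.4, 0.1, 0.0]
opening: 0.0931
```

```bash
python3 - <<'E'
from h import *
from plant import robot
st=robot.read_state();show(st)
go(st,[.4312,-.1645,.037],17)
c=robot.read_camera("scene");cv2.imwrite("pics/s1.png",c["image"][:,:,::-1])
E
```

```text
t 1.35 p [ 0.4311 -0.1652  0.1197] y-yaw 16.79 z [-2.e-04  1.e-03 -1.e+00] q [-4.780e-01 -1.660e-01  1.992e+00  1.000e-03  1.317e+00 -7.710e-01] F [0.36 0.14 0.02] open 0.0931
shift [0.0006 0.0003 0.0827] rot [ 0.0001 -0.001  -0.0036]
```

View pics/s1.png

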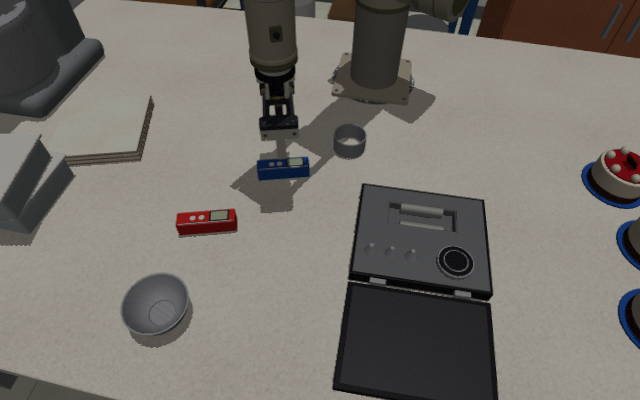

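The gripper sits over the blue thermometer at (283,168), with its jaws opening across the thermometer's width. I'll descend and grip.

Call:
jog_arm --pt "0 0 0 0.04 0 0 0" --pt "0 0 0 0.083 0 0 0" --pt "0 0 0 0.083 0 0 0" --pt "0.4 0 0 0.083 0 0 0" --pt "0.4 0 0 0.083 0 0 0" --force 15

```text
t: 2.02
tool_pos: [0.4326, -0.1667, 0.0391]
orientation: [1.873, 2.518, 0.002]
force: [-0.0, -0.1, 0.7]
opening: 0.0772
```

Call:
jog_arm --pt "1 0 0 0 0 0 0" --pt "1 0 0 0 0 0 0" --pt "1 0 0 0 0 0 0" --pt "1 0 0 0 0 0 0" --pt "1 0 0 0 0 0 0" --force 35

```text
t: 2.65
tool_pos: [0.4325, -0.1666, 0.039]
orientation: [1.873, 2.519, 0.002]
force: [-0.7, 0.5, 0.5]
opening: 0.0334
```

```bash
python3 - <<'E'
from h import *
from plant import robot
st=robot.read_state();show(st)
E
```

```text
t 2.65 p [ 0.4325 -0.1666  0.039 ] y-yaw 16.73 z [ 3.1e-03 -7.0e-04 -1.0e+00] q [-4.790e-01 -5.200e-02  2.048e+00  1.000e-03  1.143e+00 -7.710e-01] F [-0.68  0.53  0.53] open 0.0334
```

Call:
jog_arm --pt "1 0 0 -0.02 0 0 0" --pt "1 0 0 -0.06 0 0 0" --pt "1 0 0 -0.1 0 0 0" --pt "1 0 0 -0.1 0 0 0" --pt "1 0 0 -0.1 0 0 0"

```text
t: 3.28
tool_pos: [0.4318, -0.1663, 0.1382]
orientation: [1.874, 2.519, 0.002]
force: [0.4, 0.1, -1.2]
opening: 0.0337
```

```bash
python3 - <<'E'
from h import *
from plant import robot
st=robot.read_state();show(st)
c=robot.read_camera("scene");i=c["image"][:,:,::-1];cv2.imwrite("pics/s2.png",cv2.resize(i[60:240,180:420],None,fx=3,fy=3))
go(st,[.5115,.158,.12],1.7)
E
```

```text
t 3.275 p [ 0.4318 -0.1663  0.1382] y-yaw 16.73 z [ 2.3e-03 -3.0e-04 -1.0e+00] q [-4.790e-01 -1.860e-01  1.973e+00  1.000e-03  1.352e+00 -7.710e-01] F [ 0.41  0.12 -1.16] open 0.0337
shift [0.2876 0.1696 0.0183] rot [0.0022 0.0007 0.2622]
```

View pics/s2.png

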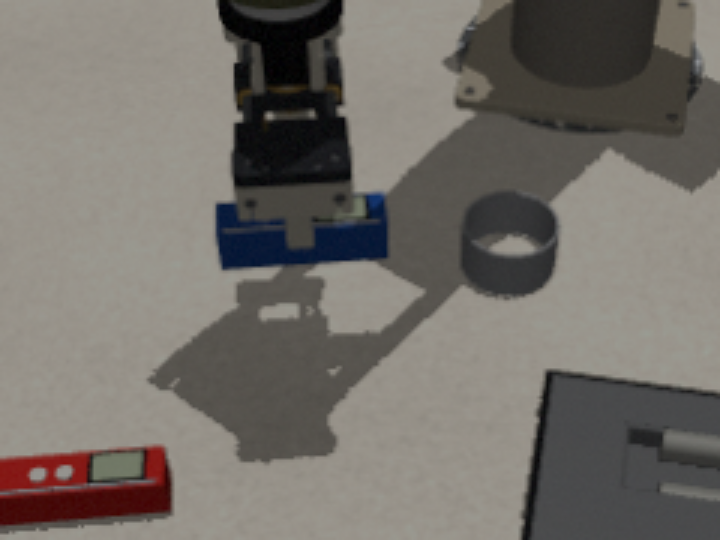

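Call:
jog_arm --pt "1 0.285 0.169 0.02 0 0 0.262" --pt "1 0.285 0.169 0.02 0 0 0.262" --pt "1 0.285 0.169 0.02 0 0 0.262" --pt "1 0.285 0.169 0.02 0 0 0.262" --pt "1 0.285 0.169 0.02 0 0 0.262"

```text
t: 3.95
tool_pos: [0.5033, 0.1294, 0.1175]
orientation: [-2.187, -2.254, 0.002]
force: [0.5, -0.8, -0.4]
opening: 0.0336
```

Call:
jog_arm --pt "1 0 0 0 0 0 0"

```text
t: 4.08
tool_pos: [0.5021, 0.1333, 0.1152]
orientation: [-2.18, -2.257, 0.005]
force: [-0.9, -0.4, -1.4]
opening: 0.034
```

```bash
python3 - <<'E'
from h import *
from plant import robot
st=robot.read_state();show(st)
go(st,[.5115,.1556,.09],1.7)
E
```

```text
t 4.075 p [0.5021 0.1333 0.1152] y-yaw 2.01 z [-5.e-03  2.e-04 -1.e+00] q [1.600e-01 6.000e-03 1.837e+00 1.000e-03 1.303e+00 1.250e-01] F [-0.86 -0.43 -1.42] open 0.034
shift [0.022  0.0103 0.0252] rot [-0.005  -0.0004  0.0053]
```

Call:
jog_arm --pt "1 0.022 0.01 0.01 -0.005 0 -0.005" --pt "1 0.022 0.01 0.025 -0.005 0 -0.005" --pt "1 0.022 0.01 0.025 -0.005 0 -0.005" --pt "1 0.022 0.01 0.025 -0.005 0 -0.005"

```text
t: 4.58
tool_pos: [0.5108, 0.1545, 0.0899]
orientation: [-2.177, -2.264, 0.001]
force: [0.5, 0.1, -0.6]
opening: 0.0337
```

```bash
python3 - <<'E'
from h import *
from plant import robot
st=robot.read_state();show(st)
for n in("scene","top"):
    c=robot.read_camera(n); pickle.dump(c,open(f"pics/{n}3.pkl","wb"))
    i=c["image"][:,:,::-1]
    x,y=(370,130) if n=="scene" else (150,170)
    cv2.imwrite(f"pics/{n}3.png",cv2.resize(i[y:y+85,x:x+120],None,fx=6,fy=6,interpolation=cv2.INTER_CUBIC))
E
```

```text
t 4.575 p [0.5108 0.1545 0.0899] y-yaw 2.22 z [-0.001 -0.    -1.   ] q [0.197 0.07  1.822 0.    1.251 0.159] F [ 0.53  0.09 -0.61] open 0.0337
```

View pics/scene3.png

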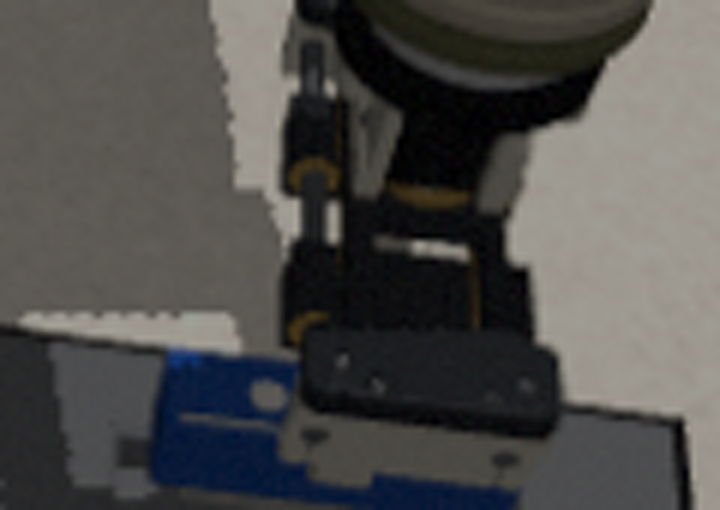

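View pics/top3.png

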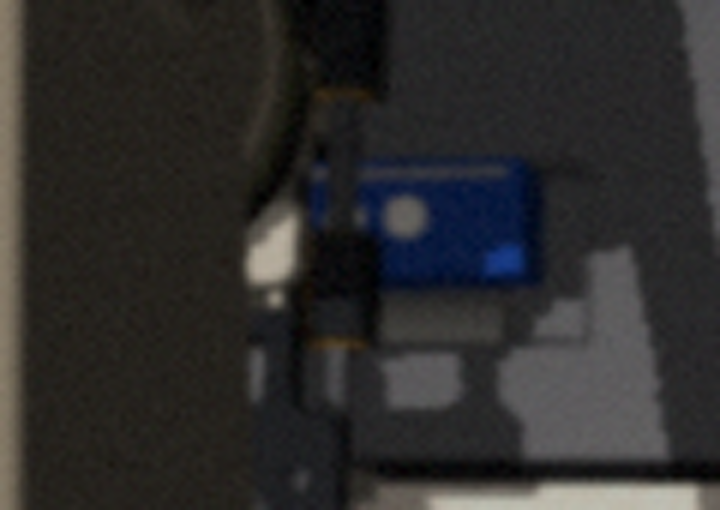

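```bash
python3 - <<'E'
from h import *
T=pickle.load(open("pics/top3.pkl","rb"));S=pickle.load(open("pics/scene3.pkl","rb"))
w=bp(T,crop([(528,160),(525,286)],150,170,6),.089);print(w.round(4),w.mean(0).round(4))
print("scene -y end",bp(S,crop([(170,350),(160,440),(150,482)],370,130,6),.089).round(4), bp(S,crop([(150,485)],370,130,6),.051).round(4))
y=np.radians(2.2);R=np.array([[np.cos(y),-np.sin(y)],[np.sin(y),np.cos(y)]])
for n,c,o in(("top",T,(150,170)),("scene",S,(370,130))):
    i=cv2.imread(f"pics/{n}3.png")
    for z,col in((.089,(0,255,255)),(.051,(0,255,0))):
        P=np.array([[a*.017,b*.06] for a,b in((1,1),(1,-1),(-1,-1),(-1,1))])@R.T+(.5107,.1569)
        cv2.polylines(i,[((proj(c,np.c_[P,[z]*4])-o+.5)*6).astype(int)],True,col,1)
    cv2.imwrite(f"pics/{n}3o.png",i)
E
```

```text
[[0.5309 0.0966 0.089 ]
 [0.494  0.0953 0.089 ]] [0.5125 0.0959 0.089 ]
scene -y end [[0.497  0.0973 0.089 ]
 [0.5368 0.0969 0.089 ]
 [0.5549 0.095  0.089 ]] [[0.5259 0.0987 0.051 ]]
```

View pics/top3o.png

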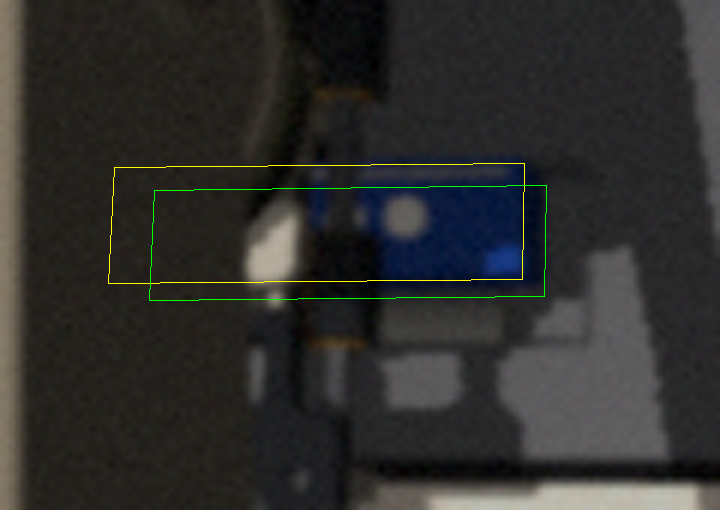

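View pics/scene3o.png

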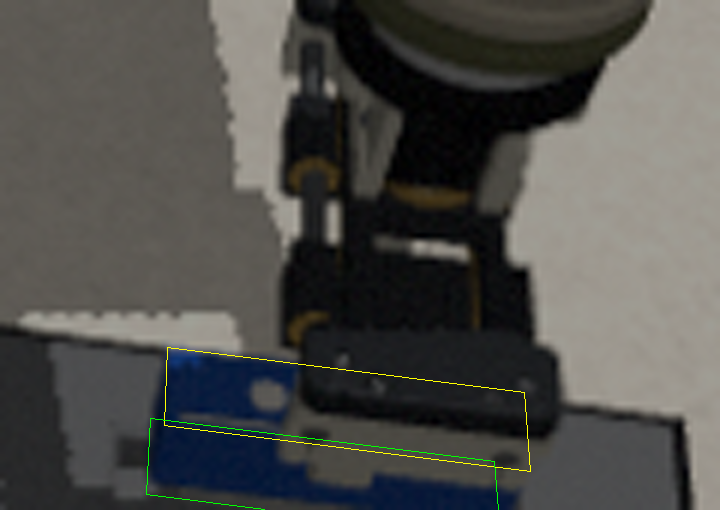

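The overlay of the predicted box agrees with both pictures to about 1 mm: in the top picture the free end lies at crop (528,160)–(525,286). I'll lower it onto the rolls.

Call:
jog_arm --pt "1 0.001 0.0005 0.015 0 0 0.01" --pt "1 0.001 0.0005 0.029 0 0 0.01" --pt "1 0.001 0.0005 0.029 0 0 0.01" --force 50

```text
t: 5.05
tool_pos: [0.5112, 0.1556, 0.0601]
orientation: [-2.189, -2.253, 0.001]
force: [-0.4, -0.3, -1.2]
opening: 0.0337
```

```bash
python3 - <<'E'
from h import *
from plant import robot
st=robot.read_state();show(st);go(st,[.5113,.1556,.047],1.6)
E
```

```text
t 5.05 p [0.5112 0.1556 0.0601] y-yaw 1.65 z [-0.0011 -0.     -1.    ] q [0.199 0.11  1.838 0.    1.194 0.17 ] F [-0.39 -0.31 -1.18] open 0.0337
shift [-0.      0.0001  0.0131] rot [-0.0011 -0.      0.0009]
```

Now I'll press it in.

Call:
jog_arm --pt "1 0 0 0.004 0 0 0" --pt "1 0 0 0.008 0 0 0" --pt "1 0 0 0.0125 0 0 0" --pt "1 0 0 0.0135 0 0 0"

```text
t: 5.55
tool_pos: [0.5114, 0.1558, 0.047]
orientation: [-2.189, -2.252, 0.001]
force: [-4.6, -0.2, 12.7]
opening: 0.0334
```

```bash
python3 - <<'E'
from h import *
from plant import robot
st=robot.read_state();show(st)
E
```

```text
t 5.55 p [0.5114 0.1558 0.047 ] y-yaw 1.64 z [-9.e-04  2.e-04 -1.e+00] q [0.199 0.129 1.845 0.    1.169 0.171] F [-4.56 -0.16 12.74] open 0.0334
```

Call:
jog_arm --pt "1 0 0 0.002 0 0 0" --pt "1 0 0 0.002 0 0 0"

```text
t: 5.8
tool_pos: [0.5115, 0.1558, 0.047]
orientation: [-2.189, -2.252, 0.001]
force: [-9.4, -2.8, 22.2]
opening: 0.0337
```

```bash
python3 - <<'E'
from h import *
from plant import robot
st=robot.read_state();show(st)
for n in("scene","top"):
    c=robot.read_camera(n); pickle.dump(c,open(f"pics/{n}4.pkl","wb"))
    i=c["image"][:,:,::-1]
    x,y=(370,150) if n=="scene" else (150,170)
    cv2.imwrite(f"pics/{n}4.png",cv2.resize(i[y:y+85,x:x+120],None,fx=6,fy=6,interpolation=cv2.INTER_CUBIC))
E
```

```text
t 5.8 p [0.5115 0.1558 0.047 ] y-yaw 1.64 z [-1.2e-03  1.0e-04 -1.0e+00] q [0.2   0.13  1.844 0.    1.169 0.171] F [-9.37 -2.76 22.16] open 0.0337
```

View pics/scene4.png

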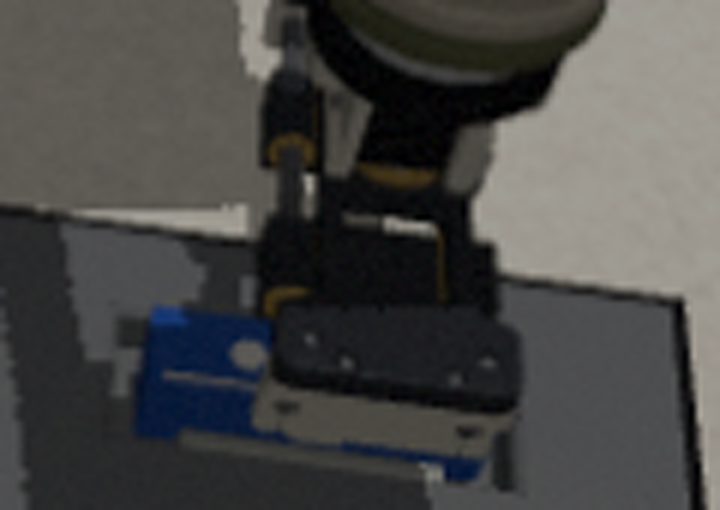

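At TCP z 0.047 the thermometer stops rigidly: the force rises to 22 N with no further travel, and that height corresponds to floor contact. I'll relieve the press, open partway and rise.

Call:
jog_arm --pt "1 0 0 0 0 0 0" --pt "0.4 0 0 0 0 0 0" --pt "0.4 0 0 0 0 0 0" --pt "0.4 0 0 0 0 0 0" --pt "0.4 0 0 0 0 0 0"

```text
t: 6.52
tool_pos: [0.5114, 0.1558, 0.0468]
orientation: [-2.189, -2.252, 0.002]
force: [-0.4, 0.4, -0.6]
opening: 0.0557
```

Call:
jog_arm --pt "0.4 0 0 -0.02 0 0 0" --pt "0.4 0 0 -0.06 0 0 0" --pt "0.4 0 0 -0.12 0 0 0" --pt "0.4 0 0 -0.12 0 0 0"

```text
t: 7.02
tool_pos: [0.5153, 0.1566, 0.1731]
orientation: [2.186, 2.25, 0.012]
force: [0.4, -0.8, -0.7]
opening: 0.0558
```

Call:
jog_arm --pt "0.4 -0.15 -0.08 -0.05 0 0 0" --pt "0.4 -0.15 -0.08 -0.05 0 0 0" --pt "0.4 -0.25 -0.08 -0.05 0 0 0" --pt "0.4 -0.25 -0.08 -0.05 0 0 0" --pt "0.4 -0.25 -0.08 -0.05 0 0 0"

```text
t: 7.65
tool_pos: [0.4413, -0.0987, 0.2216]
orientation: [2.189, 2.246, 0.011]
force: [0.0, 1.0, 0.1]
opening: 0.0556
```

```bash
python3 - <<'E'
from h import *
from plant import robot
st=robot.read_state();show(st)
for n in("scene","top"):
    c=robot.read_camera(n); pickle.dump(c,open(f"pics/{n}5.pkl","wb"))
    i=c["image"][:,:,::-1];cv2.imwrite(f"pics/{n}5f.png",i)
    x,y=(370,170) if n=="scene" else (150,170)
    cv2.imwrite(f"pics/{n}5.png",cv2.resize(i[y:y+85,x:x+120],None,fx=6,fy=6,interpolation=cv2.INTER_CUBIC))
E
```

```text
t 7.65 p [ 0.4413 -0.0987  0.2216] y-yaw 1.46 z [ 0.0089  0.0014 -1.    ] q [-0.337 -0.285  1.902  0.004  1.516 -0.363] F [0.04 1.02 0.14] open 0.0556
```

View pics/scene5.png

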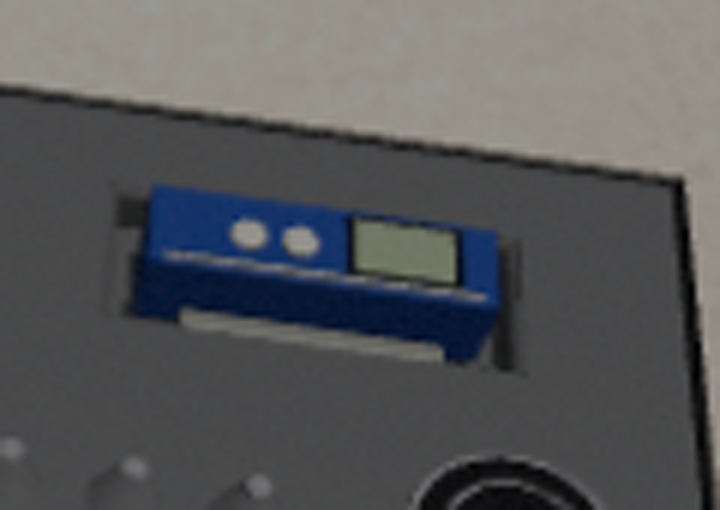

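View pics/top5.png

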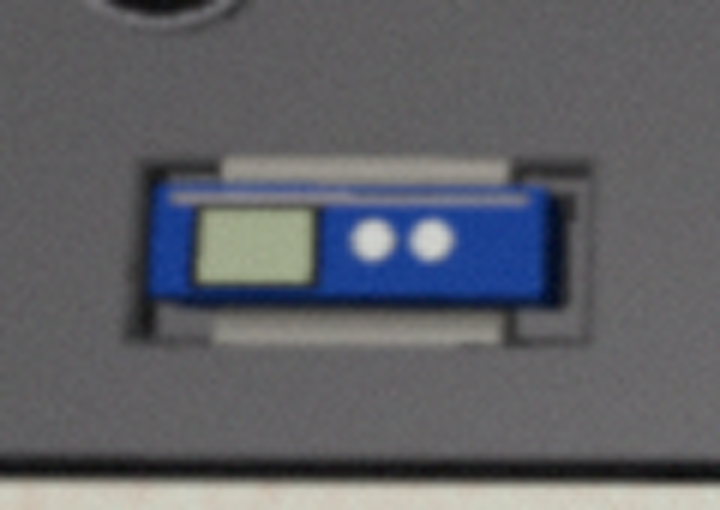

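View pics/scene5f.png

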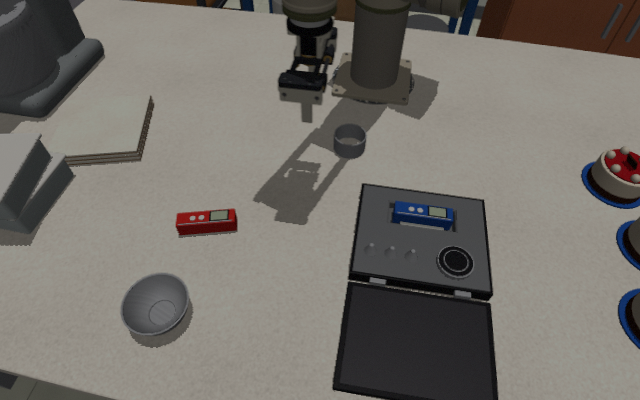

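The blue thermometer lies in the cutout, screen up, with its top corners in the scene crop at about (152,186) to (498,298). The red one is still at (207,220). I'll check its height and level by triangulation.

```bash
python3 - <<'E'
from h import *
T=pickle.load(open("pics/top5.pkl","rb"));S=pickle.load(open("pics/scene5.pkl","rb"))
# matched: -y/-x, +y/-x, +y/+x, -y/+x corners ; buttons (-y, inner); screen centre
pt=crop([(546,302),(150,300),(157,183),(550,187),(431,241),(372,241),(255,246)],150,170,6)
ps=crop([(152,187),(497,232),(498,304),(140,262),(249,234),(301,241),(406,251)],370,170,6)
def tri(a,b):
    out=[]
    for p,q in zip(a,b):
        A=bp(T,[p],0)[0];B=bp(S,[q],0)[0];o1=T["extrinsics"][:3,3];o2=S["extrinsics"][:3,3]
        d1=A-o1;d2=B-o2
        s=np.linalg.lstsq(np.c_[d1,-d2],o2-o1,rcond=None)[0]
        X,Y=o1+s[0]*d1,o2+s[1]*d2; out.append([*((X+Y)/2),np.linalg.norm(X-Y)])
    return np.array(out)
print(tri(pt,ps).round(4))
for z in(.046,.057): rep(f"T{z}",bp(T,pt[:4],z));rep(f"S{z}",bp(S,ps[:4],z))
E
```

```text
[[4.950e-01 9.730e-02 4.480e-02 1.400e-03]
 [4.921e-01 2.181e-01 4.600e-02 1.100e-03]
 [5.275e-01 2.171e-01 5.080e-02 5.000e-04]
 [5.303e-01 9.670e-02 4.660e-02 8.000e-04]
 [5.123e-01 1.323e-01 4.850e-02 4.000e-04]
 [5.118e-01 1.503e-01 4.860e-02 3.000e-04]
 [5.092e-01 1.861e-01 4.880e-02 7.000e-04]]
T0.046 ctr [0.5114 0.1574 0.046 ] sides [121.2, 36.2, 121.2, 35.5] ang [91.3, 1.3, -89.0, -178.7]
S0.046 ctr [0.5103 0.1579 0.046 ] sides [120.8, 31.7, 122.5, 34.1] ang [91.9, 0.0, -87.0, 177.4]
T0.057 ctr [0.5098 0.1546 0.057 ] sides [119.5, 35.7, 119.5, 35.0] ang [91.3, 1.3, -89.0, -178.7]
S0.057 ctr [0.5193 0.1559 0.057 ] sides [118.8, 31.2, 120.5, 33.5] ang [91.9, 0.0, -87.0, 177.4]
```

```bash
python3 -c "
from plant import robot
print(robot.close_job(), robot.read_state()['t'])"
```

```text
the job is handed in; nothing more can be done
the job is handed in; nothing more can be done
```

The blue thermometer is pressed into the long cutout, screen up and released. The job was handed in after about 8 s, with the arm clear of everything.

- **Fully home:** while pressing, the tool stopped at z = 0.047, the height expected with the thermometer on the floor. The force then rose to about 22 N with no further travel.
- **Height:** after release, both cameras put its top at about 45–51 mm, averaging 47 to 48 mm. Fully home would be 46 mm, and stuck on the rolls would be 57 mm.
- **Level:** the buttons and screen along its length read the same height to 0.3 mm. The corners scatter by a few mm, with one reading 51 mm. I took that as pixel-reading error, since the tool was vertical when it pressed, but I did not check sideways tilt any more finely.
- **Position:** seen from the two cameras, it is centred in the cutout to about 1 mm.
- **Red thermometer:** it still appears at the same place in the scene picture as at the start.

No check failed.

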